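# Silence the drying timer and touch-test the varnished red egg

### The arm

A 6-joint arm with a two-finger parallel gripper is mounted at the origin on the work surface. World frame = base frame: x ahead of the robot, y to its left, z up, the work surface at z = 0. Lengths are in m, angles in rad, forces in N, time in s.
With the tool pointing down it reaches from about 0.3 to 0.75 m from the base axis. Payload 8.5 kg.
Tool frame: the origin (TCP) lies at the very end of the fingers, on their centre line; the grasp point (between the pads) lies 19 mm behind it (env.grip_depth is the distance from the TCP to the grasp point, in m); z points along the fingers, y is the line along which they close (so a half turn about z gives the same grasp; the last joint's range is limited). The gripper opens to 85 mm and grips with 20 to 120 N. Pads are 22 mm wide; open, the fingers measure 114 mm over their backs; the gripper's body (76 mm by 85 mm) begins 54 mm behind the grasp point. The pads swing forward as they close: fully open they stand 13 mm farther back than shut.
Start: joints at [0.985, 0.381, 1.297, -0, 1.464, -0.215], TCP at [0.199, 0.513, 0.231] pointing down, gripper open.
Joint ranges: [-3.11, 3.11], [-0.89, 2.33], [0.22, 2.48], [-1.42, 4.56], [0.17, 2.85], [-2.88, 2.88]. Speed limits (rad/s): [2.39, 2.39, 3.14, 3.14, 3.14, 3.14].

### API

Orientations are given as [roll, pitch, yaw] about the fixed x, y, z axes, in that order (R = Rz(yaw) Ry(pitch) Rx(roll)).
In Python, from plant import env gives the robot as it stands. The module is installed in compiled form; this text tells all that it offers.
- The arm moves only by the tool carry_out, never from a script. Its argument "motion" is a list of rows, each a list of 7 numbers: the shift along the tool's x, y, z scaled (see below), then the turn, a rotation vector about the tool's x, y, z scaled (see below), then the gripper's target within -1 to 1 (fully open at 1, half-way at 0, shut at -1). A call has 1 to 8 rows; each row is the pose to reach, as a shift and turn from the pose commanded when the call began, along the tool's axes at that moment; what a row does not reach only later rows make up. The controller multiplies each number of a shift by 0.25 m and each number of a turn by 45 degrees. A row lasts 1/8 s, in which the tool goes at most 62.5 mm and 10.7 degrees, less where a joint would pass 70% of its speed; a pose out of reach is approached as far as the arm can. A call with a number of a shift or a turn outside -1 to 1 is refused whole. A call with a gripper value outside its range is refused whole. The fingers move at their own pace and stop on an object; "grip_force" is the grip in N (left out, the last holds). Time passes only in rows, so rows that repeat a pose let the fingers close. It gives the time, the measured TCP pose, the force, the opening and the grip force at its end, in the units of the state.
- env.state(): the state, without advancing time (a new reading comes with each control period).
- env.snapshot(name): name is "side" or "top" or "wrist"; returns a dict with "pixels" (480x640x3 uint8, blue, green, red), "camera_matrix" (3x3 intrinsics, pixels), "R" (3x3) and "t" (3): a world point X has camera coordinates R X + t. Camera axes: x right, y down, z forward; pixel columns grow to the right and rows downward; lengths in m; the calibration is good to about 2 mm. A picture is of the moment at which its call begins. There is no depth.
- env.hand_in(): hands the job in; it is judged then, once.
Trained networks look in the newest picture that a camera, given by its name, has taken for a name from the list of things; names that differ only in an ending like _2 or _b are one class to them, and where a whole thing is asked for, a point or a joint stands for the part that bears it (a point fixed in the world has none). Each returns a list of dicts, best first, with "p" (0 to 1); they miss things now and then, are a little off and sometimes report something else, mostly with a low value. They report only what shows in the picture. A call takes as long as a camera call.
- env.find_in(label, camera): "centre" ([x, y, z] in m, in the coordinates of the camera as it stood for that picture, good to about 4 mm: the middle of the surface that is visible of it).
- env.regions_of(label, camera): "pixels" (480x640 bool, what is visible of it).
The state is a dict: "t": time; "joint_positions": joint angles; "qvel": joint speeds; "joint_efforts": joint torques, N m; "tool_pos": TCP position; "tool_rot": TCP orientation; "ft_force": force on the tool from outside, world axes, zero at the start; "torque": the same for the moment, N m; "width": finger opening in m; "grip_force": force on a finger pad.
Only numpy, scipy, OpenCV 4.12 (cv2) and the standard library are available. Lean on these libraries where they do the work, as an engineer would, in place of code of your own. Each camera call takes 0.05 s, during which the arm holds its last target. There are 200 camera calls.

### The job

The drying timer has gone off: press its red stop key and let it come up again, then feel whether the varnish on the red egg is dry by touching that egg lightly with the fingertips where it stands in the green tray, and draw back. Do not lift, shift or press hard on the red egg; do not press the black keys or touch any of the other eggs, and leave the jar and the spoon where they are.

Things in the scene. Friction and masses are not known exactly. Their poses are not given: they have to be found in the camera images.
- egg_red: the red egg, standing loose in a tray pocket (which one varies, neighbours may be taken): 60 g, 44 mm across, 57 mm tall, blunt end down. Origin at its lowest point, own z up; the rounded crown is 57 mm along z from it, about 73 mm above the table. The shell is rigid: a fingertip coming down at up to 20 mm/s touches it lightly, at 50 mm/s it knocks it hard
- stop_key_top (a point): centre of the top of the timer's red stop key, a flat round cap 22 mm across that stands 6 mm proud of the timer's flat top and 32 mm above the table; it is the right-hand key of a row of three, 38 mm apart, as seen with the display on the far side. The two other keys are black
- stop_key (a joint): travel of the red stop key, m: 0 up, 0.004 fully down; it moves straight down against a spring (1.2 N to start, 3.6 N fully down), comes back up by itself, and acts half-way down
- min_key_top (a point): centre of the top of the left-hand black key (minutes), same size and height as the red key
- min_key (a joint): travel of the minutes key, as for the stop key
- sec_key_top (a point): centre of the top of the middle black key (seconds), same size and height as the red key
- sec_key (a joint): travel of the seconds key, as for the stop key
- timer: white digital kitchen timer lying flat, 130 mm wide (its y), 92 mm deep (its x), 26 mm high, on rubber feet, it does not slide; origin under its centre on the table. The row of three keys lies 20 mm from the centre towards its -x side, the grey display on its +x side
- egg_tray: green plastic egg tray, 30 pockets at 48 mm pitch (5 along its x, 6 along its y), 247 x 295 mm, ridges 30 mm high with corner peaks to 41 mm, it does not slide; origin under its centre on the table. The eggs stand out of it to 73 mm
- egg_purple1: one of the two purple eggs standing in the tray, same size and origin as the red egg
- egg_purple2: one of the two purple eggs standing in the tray, same size and origin as the red egg
- egg_blue1: one of the two blue eggs standing in the tray, same size and origin as the red egg
- egg_blue2: one of the two blue eggs standing in the tray, same size and origin as the red egg
- egg_green1: one of the two green eggs standing in the tray, same size and origin as the red egg
- egg_green2: one of the two green eggs standing in the tray, same size and origin as the red egg
- varnish_jar: closed amber varnish jar with a white cap, 50 mm across, 75 mm tall, loose beyond the work; origin under its centre
- spoon: steel spoon lying loose on the table on the far side of the timer, 170 mm long; origin on its underside

How it is judged:
By the outcome, as a careful person would: the job done as asked, in the order asked, and still so for the second after the job is handed in, with the robot touching nothing.
It also fails if it takes over 40 s, if anything falls off the work surface, if the arm or the gripper's body presses on something with over 40 N, if the wrist force passes 120 N, or if a joint passes its speed limit or range.

## Working session

There is one attempt and no reset: what is moved stays moved. The work goes in short steps, Python scripts to look and compute and a tool call to move; the robot and the scene stay as the last step left them, time stands still between calls to the robot, and variables do not carry over. Pictures are saved under pics/ and viewed, at most 10 in all, crops included, and the job is handed in when it is done.

Besides the shell and the picture viewer there is one more tool, called after ">>>" in YAML: its name, and indented under it one key for each argument. carry_out: Moves the arm, as the interface text tells. Shifts and turns lie within -1 to 1; 1 stands for 0.25 m of shift or 45 degrees of turn. Its arguments: {"type":"object","properties":{"motion":{"type":"array","items":{"type":"array","items":{"type":"number","minimum":-1,"maximum":1}}},"grip_force":{"type":"number"}},"required":["motion"]}

```bash
mkdir -p pics; cat > h.py <<'E'
from plant import env
import numpy as np, cv2
def ray(s,u,v,z):
    K,R,t=map(np.array,(s["camera_matrix"],s["R"],s["t"]))
    c=-R.T@t; d=R.T@np.linalg.inv(K)@[u,v,1]
    return c+d*(z-c[2])/d[2]
def look(cam,labels):
    s=env.snapshot(cam); R,t=np.array(s["R"]),np.array(s["t"])
    for l in labels:
        for d in env.find_in(l,cam)[:2]:
            X=np.array(d["centre"]); q=np.array(s["camera_matrix"])@X
            print(cam,l,round(d["p"],2),(R.T@(X-t)).round(4),(q[:2]/q[2]).round(0))
    return s
E
python3 - <<'E'
from h import *
st=env.state(); print(st["tool_pos"],st["tool_rot"],st["t"],st["width"])
for c in ("top","side"):
    s=look(c,["egg_red","stop_key_top","timer","egg_tray"] if c=="top" else ["egg_red","stop_key_top"])
    cv2.imwrite(f"pics/{c}.png",s["pixels"])
    for l,z in(("egg_red",.06),):
        for r in env.regions_of(l,c)[:1]:
            v,u=np.nonzero(r["pixels"]); print(l,r["p"],u.mean(),v.mean(),len(u),ray(s,u.mean(),v.mean(),z))
    hsv=cv2.cvtColor(s["pixels"],cv2.COLOR_BGR2HSV)
    m=(((hsv[...,0]<8)|(hsv[...,0]>172))&(hsv[...,1]>140)&(hsv[...,2]>80)).astype(np.uint8)
    n,_,S,C=cv2.connectedComponentsWithStats(m)
    for i in range(1,n):
        if S[i,4]>25: print("red blob",S[i],C[i].round(1),ray(s,*C[i],.032).round(4),ray(s,*C[i],.055).round(4))
E
```

```text
[0.19913127 0.51235318 0.23069307] [-3.14011517e+00 -3.27977309e-04  2.77076885e+00] 0.0 0.08552657218421088
top egg_red 0.9 [ 0.5141 -0.1343  0.061 ] [370. 294.]
top egg_red 0.64 [ 0.5228 -0.2087  0.023 ] [408. 290.]
top stop_key_top 0.5 [0.4982 0.1429 0.0317] [218. 301.]
top timer 0.88 [0.5342 0.1676 0.0283] [206. 282.]
top timer 0.39 [ 0.4736 -0.1905  0.0638] [402. 317.]
top egg_tray 0.79 [ 0.524  -0.2048  0.0228] [406. 289.]
egg_red 0.68 371.1293302540416 291.68822170900694 433 [ 0.5177667  -0.13729628  0.06      ]
red blob [360 281  22  22 399] [370.4 291.9] [ 0.5184 -0.1386  0.032 ] [ 0.5175 -0.1365  0.055 ]
red blob [214 296  11  11 102] [218.9 301.1] [0.4988 0.1406 0.032 ] [0.4984 0.1359 0.055 ]
side egg_red 0.72 [ 0.5192 -0.1225  0.0571] [384. 232.]
side egg_red 0.3 [0.5138 0.1787 0.0304] [356. 363.]
side stop_key_top 0.73 [0.5036 0.148  0.0344] [366. 347.]
egg_red 0.92 383.4424603174603 234.05555555555554 504 [ 0.51863977 -0.11338368  0.06      ]
red blob [327 101  26   5  51] [337.5 103.2] [ 0.7451 -0.7312  0.032 ] [ 0.7346 -0.6809  0.055 ]
red blob [373 221  22  25 439] [384. 234.] [ 0.521  -0.1505  0.032 ] [ 0.5183 -0.1204  0.055 ]
red blob [362 342  14  13 144] [368.5 348.2] [0.4998 0.1472 0.032 ] [0.4978 0.167  0.055 ]
```

View pics/top.png

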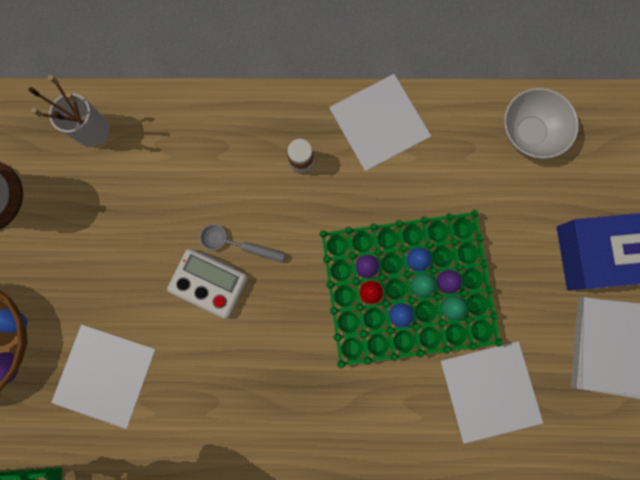

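View pics/side.png

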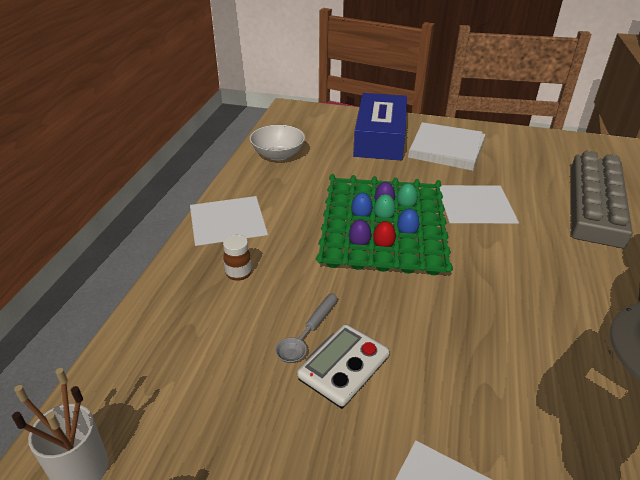

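The timer sits at about (207,283) in the top view, with its red key on the right at (219,301). The red egg is at (371,292), with a purple neighbour at (367,266). In the side view the key is at (368,348) and the egg at (384,234). The network positions agree with these. I'll move to above the key.

>>> carry_out:
  motion:
    - [-0.2,-0.12,0,0,0,0,-1]
    - [-0.4,-0.23,0,0,0,0,-1]
    - [-0.6,-0.35,0,0,0,0,-1]
    - [-0.8,-0.46,0,0,0,0,-1]
    - [-0.95,-0.55,0,0,0,0,-1]
  grip_force: 20

```text
t: 1.12
tool_pos: [0.372, 0.2967, 0.2315]
tool_rot: [3.141, 0.0, 2.77]
ft_force: [0.7, 0.9, 0.0]
width: -0.0001
grip_force: 0.0
```

>>> carry_out:
  motion:
    - [-0.2,-0.11,0.08,0,0,0,-1]
    - [-0.4,-0.22,0.16,0,0,0,-1]
    - [-0.6,-0.34,0.24,0,0,0,-1]
    - [-0.7,-0.39,0.32,0,0,0,-1]
    - [-0.7,-0.39,0.32,0,0,0,-1]
    - [-0.7,-0.39,0.32,0,0,0,-1]
    - [-0.7,-0.39,0.32,0,0,0,-1]

```text
t: 2.0
tool_pos: [0.4983, 0.1451, 0.1522]
tool_rot: [3.141, 0.001, 2.772]
ft_force: [0.8, 0.2, -0.6]
width: 0.0002
grip_force: 0.0
```

```bash
cat >> h.py <<'E'
def redblobs(s,zs,amin=25):
    hsv=cv2.cvtColor(s["pixels"],cv2.COLOR_BGR2HSV)
    m=(((hsv[...,0]<8)|(hsv[...,0]>172))&(hsv[...,1]>140)&(hsv[...,2]>60)).astype(np.uint8)
    n,_,S,C=cv2.connectedComponentsWithStats(m)
    for i in range(1,n):
        if S[i,4]>amin: print("red",S[i],C[i].round(1),[ray(s,*C[i],z).round(4) for z in zs])
def rel(p):
    from scipy.spatial.transform import Rotation as Ro
    st=env.state(); R=Ro.from_euler("xyz",st["tool_rot"]).as_matrix()
    print("t",st["t"],"tcp",st["tool_pos"].round(4),st["tool_rot"].round(3),"F",np.round(st["ft_force"],2),"w",st["width"])
    print("tool-frame shift/0.25:",(R.T@(np.array(p)-st["tool_pos"])/.25).round(4))
E
python3 - <<'E'
from h import *
s=look("wrist",["stop_key_top","sec_key_top"]); redblobs(s,(.032,))
cv2.imwrite("pics/w1.png",s["pixels"]); rel([.499,.142,.04])
E
```

```text
wrist stop_key_top 0.65 [0.4975 0.1427 0.0313] [321. 228.]
wrist stop_key_top 0.52 [ 0.519  -0.1176  0.0445] [ 21. 374.]
wrist sec_key_top 0.76 [0.5165 0.1762 0.0299] [372. 235.]
red [309 216  29  29 647] [323.  229.8] [array([0.4989, 0.1437, 0.032 ])]
red [   0  347   43   63 1964] [ 17.1 375.1] [array([ 0.5231, -0.1355,  0.032 ])]
t 2.15 tcp [0.4984 0.1448 0.1519] [3.141e+00 1.000e-03 2.772e+00] F [-0.68  0.37 -0.6 ] w 0.0001346924551095798
tool-frame shift/0.25: [-0.0059 -0.0095  0.4476]
```

View pics/w1.png

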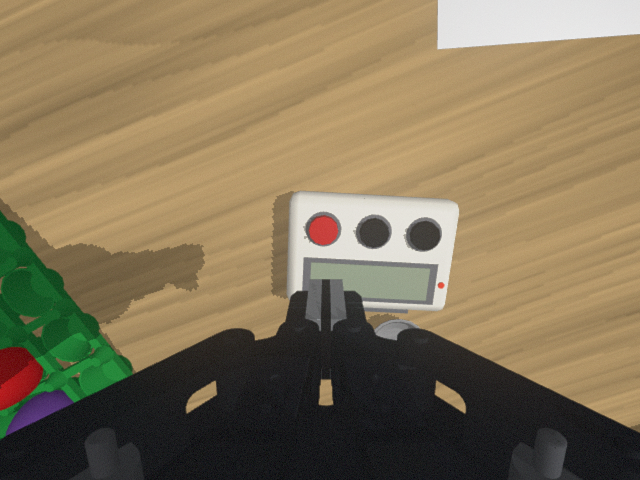

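The wrist view shows the red key at (323,230), with the black keys to its right and the red egg at the far left. All measurements put the key at (0.499, 0.1435). I'll press it now.

>>> carry_out:
  motion:
    - [-0.005,-0.005,0.2,0,0,0,-1]
    - [-0.005,-0.005,0.38,0,0,0,-1]
    - [-0.005,-0.005,0.44,0,0,0,-1]
    - [-0.005,-0.005,0.46,0,0,0,-1]
    - [-0.005,-0.005,0.47,0,0,0,-1]
    - [-0.005,-0.005,0.48,0,0,0,-1]
    - [-0.005,-0.005,0.488,0,0,0,-1]
    - [-0.005,-0.005,0.492,0,0,0,-1]

```text
t: 3.15
tool_pos: [0.4999, 0.1426, 0.0288]
tool_rot: [3.141, 0.002, 2.771]
ft_force: [1.8, 0.2, 3.4]
width: -0.0004
grip_force: 1.5
```

```bash
python3 -c "
from h import *
for i in range(3):
    s=env.state();print(s['tool_pos'],s['ft_force']);env.snapshot('side')
"
```

```text
[0.49989975 0.14255381 0.028805  ] [1.76545127 0.21612631 3.39946903]
[0.49988987 0.14255908 0.02868827] [1.15951519 0.79843946 2.35681508]
[0.49992159 0.14255306 0.02871573] [1.24045728 1.82864545 3.17987778]
```

About 3 N at 3.2 mm of travel, so the key is past half-way. I'll give it a hair more, then release and rise.

>>> carry_out:
  motion:
    - [0,0,0.002,0,0,0,-1]
    - [0,0,-0.01,0,0,0,-1]
    - [0,0,-0.03,0,0,0,-1]
    - [0,0,-0.2,0,0,0,-1]
    - [0,0,-0.4,0,0,0,-1]
    - [0,0,-0.6,0,0,0,-1]

```text
t: 4.05
tool_pos: [0.4984, 0.1424, 0.1797]
tool_rot: [-3.141, -0.002, 2.771]
ft_force: [0.2, -0.2, -0.4]
width: 0.0001
grip_force: 0.0
```

>>> carry_out:
  motion:
    - [-0.1,-0.2,0,0,0,0,-1]
    - [-0.2,-0.42,0,0,0,0,-1]
    - [-0.3,-0.64,0,0,0,0,-1]
    - [-0.4,-0.86,0,0,0,0,-1]
    - [-0.47,-1,0,0,0,0,-1]
    - [-0.47,-1,0,0,0,0,-1]
    - [-0.47,-1,0,0,0,0,-1]

```text
t: 4.92
tool_pos: [0.5177, -0.1324, 0.1781]
tool_rot: [3.141, -0.002, 2.771]
ft_force: [-0.0, 0.8, 0.3]
width: -0.0001
grip_force: 0.0
```

```bash
python3 - <<'E'
from h import *
s=look("wrist",["egg_red"]); redblobs(s,(.045,.05,.06,.073))
for r in env.regions_of("egg_red","wrist")[:1]:
    v,u=np.nonzero(r["pixels"]); print(r["p"],u.mean(),v.mean(),u.min(),u.max(),v.min(),v.max())
R,t=np.array(s["R"]),np.array(s["t"]); print("cam",-R.T@t)
cv2.imwrite("pics/w2.png",s["pixels"]); rel([.518,-.136,.085])
E
```

```text
wrist egg_red 0.68 [ 0.5142 -0.1313  0.0625] [324. 226.]
red [ 293  199   56   56 2453] [320.  226.3] [array([ 0.5176, -0.136 ,  0.045 ]), array([ 0.5165, -0.1355,  0.05  ]), array([ 0.5142, -0.1345,  0.06  ]), array([ 0.5113, -0.1331,  0.073 ])]
0.56 319.7931564782776 226.29488658208382 292 348 197 255
cam [ 0.45571629 -0.10758379  0.31984216]
t 5.075 tcp [ 0.5181 -0.1319  0.1784] [ 3.141 -0.     2.772] F [ 1.07 -0.21  1.08] w 0.00019297402237512438
tool-frame shift/0.25: [-0.0058 -0.0154  0.3736]
```

View pics/w2.png

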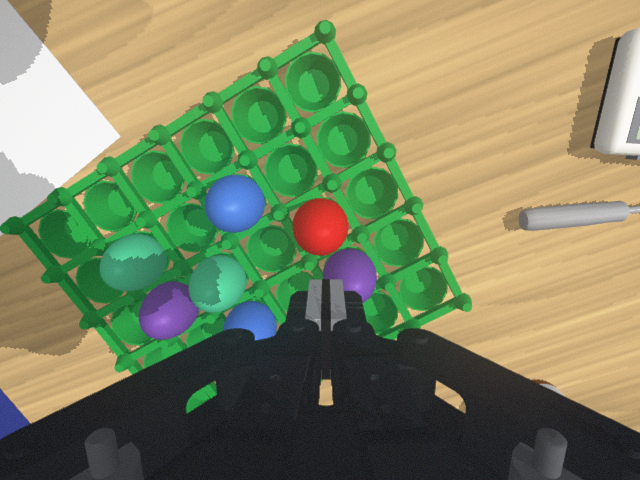

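The red egg is at (320,226) with a purple neighbour at (350,275). Its axis is at about (0.517, -0.136), which matches the top view. I'll come down to just above the crown.

>>> carry_out:
  motion:
    - [-0.003,-0.0165,0.15,0,0,0,-1]
    - [-0.003,-0.0165,0.28,0,0,0,-1]
    - [-0.003,-0.0165,0.35,0,0,0,-1]
    - [-0.003,-0.0165,0.38,0,0,0,-1]
    - [-0.003,-0.0165,0.39,0,0,0,-1]
    - [-0.003,-0.0165,0.398,0,0,0,-1]
    - [-0.003,-0.0165,0.398,0,0,0,-1]

```text
t: 5.95
tool_pos: [0.5176, -0.1372, 0.0792]
tool_rot: [-3.142, 0.001, 2.771]
ft_force: [-0.3, 0.4, -0.4]
width: -0.0001
grip_force: 0.0
```

```bash
cat > f.py <<'E'
from h import *
F=[]
for i in range(6):
    env.snapshot("side"); s=env.state(); F.append(np.r_[s["ft_force"],s["tool_pos"]])
print(s["t"],np.mean(F,0).round(4),np.std(F,0)[:3].round(2))
E
python3 f.py; python3 - <<'E'
from h import *
s=env.snapshot("side"); c=s["pixels"][170:290,310:470]; cv2.imwrite("pics/s2.png",cv2.resize(c,None,fx=4,fy=4))
E
```

```text
6.25 [ 0.0964 -0.0089  0.0913  0.5175 -0.1373  0.0791] [0.18 0.63 0.23]
```

View pics/s2.png

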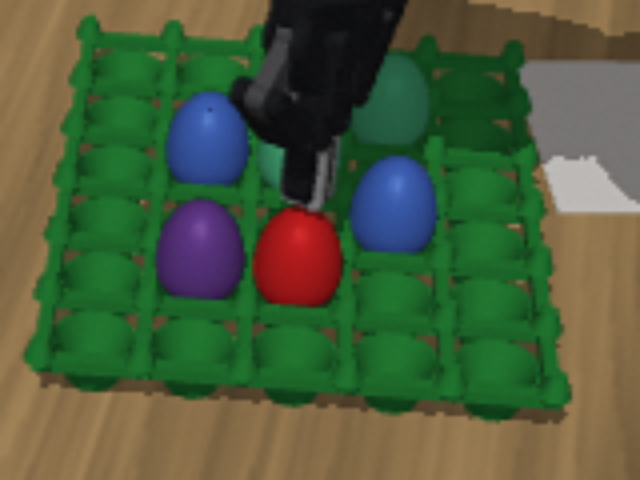

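The fingertips are just above the red crown, at (305,205) in the crop, and clear of the neighbours. Descending gently from here.

>>> carry_out:
  motion:
    - [0,0.004,0.005,0,0,0,-1]
    - [0,0.004,0.01,0,0,0,-1]
    - [0,0.004,0.015,0,0,0,-1]
    - [0,0.004,0.019,0,0,0,-1]
    - [0,0.004,0.019,0,0,0,-1]

```text
t: 6.92
tool_pos: [0.5178, -0.1363, 0.074]
tool_rot: [3.142, -0.0, 2.771]
ft_force: [-0.1, -0.2, -1.1]
width: 0.0005
grip_force: 0.0
```

```bash
python3 f.py
```

```text
7.225 [ 0.0955 -0.1512  0.135   0.5178 -0.1363  0.0741] [0.55 0.42 0.47]
```

>>> carry_out:
  motion:
    - [0,0,0.002,0,0,0,-1]
    - [0,0,0.004,0,0,0,-1]

```text
t: 7.48
tool_pos: [0.5178, -0.1363, 0.073]
tool_rot: [-3.142, -0.0, 2.771]
ft_force: [0.9, 0.1, -0.2]
width: 0.0004
grip_force: 0.0
```

```bash
python3 f.py
```

```text
7.775 [ 0.2363  0.093   0.2422  0.5178 -0.1363  0.073 ] [0.35 0.53 0.32]
```

>>> carry_out:
  motion:
    - [0,0,0.0015,0,0,0,-1]
    - [0,0,0.002,0,0,0,-1]

```text
t: 8.02
tool_pos: [0.5178, -0.1363, 0.0725]
tool_rot: [3.142, -0.0, 2.771]
ft_force: [-0.1, -0.3, 0.6]
width: -0.0003
grip_force: 0.0
```

```bash
python3 f.py
```

```text
8.325 [ 0.0882 -0.1918 -0.2875  0.5178 -0.1363  0.0726] [0.35 0.14 0.21]
```

>>> carry_out:
  motion:
    - [0,0,0.0015,0,0,0,-1]
    - [0,0,0.002,0,0,0,-1]

```text
t: 8.57
tool_pos: [0.5179, -0.1363, 0.0722]
tool_rot: [-3.142, 0.0, 2.771]
ft_force: [0.6, -0.7, 1.9]
width: -0.0003
grip_force: 0.7
```

```bash
python3 f.py
```

```text
8.875 [ 0.0043 -0.1685  1.6905  0.5179 -0.1363  0.0722] [0.45 0.31 0.34]
```

A steady 1.7 N shows light contact. I'll draw back straight up, slowly at first.

>>> carry_out:
  motion:
    - [0,0,-0.005,0,0,0,-1]
    - [0,0,-0.015,0,0,0,-1]
    - [0,0,-0.06,0,0,0,-1]
    - [0,0,-0.2,0,0,0,-1]
    - [0,0,-0.4,0,0,0,-1]
    - [0,0,-0.5,0,0,0,-1]
    - [0,0,-0.5,0,0,0,-1]
    - [0,0,-0.5,0,0,0,-1]

```text
t: 9.88
tool_pos: [0.5173, -0.1361, 0.1963]
tool_rot: [3.141, -0.002, 2.771]
ft_force: [-0.6, -0.5, -0.3]
width: -0.0001
grip_force: 0.0
```

```bash
python3 - <<'E'
from h import *
s=env.snapshot("side"); redblobs(s,(.032,.055)); cv2.imwrite("pics/s3.png",s["pixels"])
s=env.snapshot("wrist"); redblobs(s,(.045,.05))
E
```

```text
red [327 101  29   6  56] [338.7 103.3] [array([ 0.7415, -0.7312,  0.032 ]), array([ 0.7312, -0.6809,  0.055 ])]
red [373 221  22  26 446] [384.  234.1] [array([ 0.5209, -0.1502,  0.032 ]), array([ 0.5182, -0.1201,  0.055 ])]
red [362 342  14  13 143] [368.6 348.2] [array([0.4997, 0.1471, 0.032 ]), array([0.4978, 0.1669, 0.055 ])]
red [637  61   3  18  42] [638.2  69.5] [array([0.4955, 0.1191, 0.045 ]), array([0.4948, 0.1152, 0.05  ])]
red [ 299  194   53   53 2180] [324.6 220. ] [array([ 0.5176, -0.1361,  0.045 ]), array([ 0.5166, -0.1357,  0.05  ])]
```

View pics/s3.png

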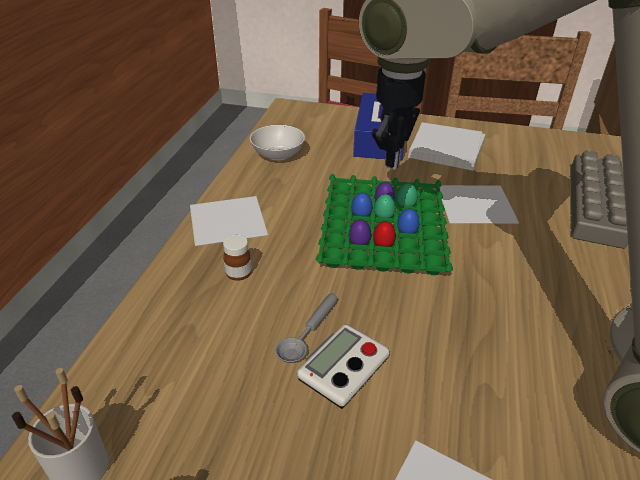

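The egg at (384,234) and the key at (369,348) are exactly where they were. The key is up, and the arm is clear of everything.

```bash
python3 -c "
from plant import env
print(env.hand_in())"
```

```text
the job is handed in; nothing more can be done
None
```

I pressed the red stop key and it came back up, then touched the red egg lightly (about 1.7 N) where it stood, drew back without shifting it, and handed the job in at about 10 s.

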